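# Lay the walnut blank down against the planing stop

### The arm

A 7-joint arm with a two-finger parallel gripper is mounted at the origin on the work surface. World frame = base frame: x ahead of the robot, y to its left, z up, the work surface at z = 0. Lengths are in m, angles in degrees, forces in N, time in s.
With the tool pointing down it reaches from about 0.4 to 0.875 m from the base axis. Payload 6.5 kg.
Tool frame: the origin (TCP) lies on the centre line of the jaws, within the pads' length; the fingertips stand 25 mm ahead of it and the grasp point (between the pads) lies 6 mm ahead of it; z points along the fingers, y is the line along which they close (so a half turn about z gives the same grasp; the last joint's range is limited). The gripper opens to 85 mm and grips with 20 to 120 N. Pads are 22 mm wide; open, the fingers measure 114 mm over their backs; the gripper's body (76 mm by 85 mm) begins 54 mm behind the grasp point. The pads swing forward as they close: fully open they stand 13 mm farther back than shut.
Start: joints at [-71.688, 30.733, -0.252, 88.115, 0.149, 61.152, -4.079], TCP at [0.245, 0.602, 0.256] pointing down, gripper open.
Joint ranges: [-154.64, 154.64], [-21.42, 123.67], [-72.66, 72.17], [13.99, 137.28], [-74.86, 254.86], [10.95, 109.41], [-158.01, 158.01]. Speed limits (degrees/s): [136.94, 136.94, 180, 180, 180, 180, 180].

### API

Orientations are given as [roll, pitch, yaw] about the fixed x, y, z axes, in that order (R = Rz(yaw) Ry(pitch) Rx(roll)).
In Python, from station import arm, get_image gives the robot as it stands.
- The arm moves only by the tool send_rows, never from a script. Its argument "deltas" is a list of rows, each a list of 7 numbers: the shift along the world's x, y, z in cm, then the turn, a rotation vector about the world's x, y, z in rad, then the opening, from -1 (shut) to 1 (fully open), so that 0 is half open. In form: [[x, y, z, wx, wy, wz, gripper], ...]. A call has 1 to 20 rows; each row is the pose to reach, as a shift and turn from the pose commanded when the call began; what a row does not reach only later rows make up. A row lasts 1/10 s, in which the tool goes at most 50 mm and 8.59 degrees, less where a joint would pass 70% of its speed; a pose out of reach is approached as far as the arm can. A call with a gripper value outside its range is refused whole. The fingers move at their own pace and stop on an object; the grip force is fixed at half the most. Time passes only in rows, so rows that repeat a pose let the fingers close. It gives the time, the measured TCP pose, the force, the opening and the grip force at its end, in the units of the state.
- arm.sense(): the state, without advancing time (a new reading comes with each control period).
- get_image(name): name is "scene" or "top"; returns a dict with "frame" (480x640x3 uint8, red, green, blue), "range_z" (480x640 float32, m along the optical axis (not along the pixel's ray), 0 where there is no reading), "fx", "fy", "cx", "cy" (pixels), "k1" (the pictures are not rectified: a ray, as slopes to the right and down, at radius r is drawn at 1 + k1 r^2 times it, then the intrinsics apply), "cam_to_world" (4x4, takes a point from camera to world coordinates). Camera axes: x right, y up, looking along -z (the intrinsics and any distortion apply to the point x, -y, -z); pixel columns grow to the right and rows downward; lengths in m; the calibration is good to about 2 mm. A picture is of the moment at which its call begins.
- arm.close_job(): hands the job in; it is judged then, once.
The state is a dict: "t": time; "q": joint angles; "qvel": joint speeds; "joint_torque": joint torques, N m; "position": TCP position; "tcp_rot": TCP orientation; "ft_force": force on the tool from outside, world axes, zero at the start; "ft_torque": the same for the moment, N m; "width": finger opening in m; "finger_force": force on a finger pad.
Only numpy, scipy, OpenCV 4.12 (cv2) and the standard library are available. Lean on these libraries where they do the work, as an engineer would, in place of code of your own. Each camera call takes 0.05 s, during which the arm holds its last target. There are 200 camera calls.

### The job

Get the dark walnut blank ready for planing by pushing only, never lifting it: push its upper part to tip it over, away from the robot, so that it lies flat on the white board with its tape-cross face up; then, once it is lying down, push it along the board until its end sits flush against the green stop. Leave the beech blank standing and everything else where it is.

Things in the scene. Friction and masses are not known exactly. Their poses are not given: they have to be found in the camera images.
- board: white planing board fixed to the bench, 360 (x) x 420 (y) x 12 mm thick. Origin: centre of its underside, on the bench; x points away from the robot to its stop, z up. The stop is a fixed green batten across its far end: its face towards the robot is at x = 150 mm, its top 14 mm above the board's top
- stop_mid (a point): middle of the upper edge of the stop's face, the face that the blank's end is to meet (axes as the board's). A blank pressed against the stop while clearly askew can jam there, so square it on the way
- walnut: dark walnut block, loose, about 0.3 kg, standing on end on the board: 40 thick (x) x 80 wide (y) x 150 mm tall (z). Origin: centre of the end it first stands on (once tipped, the end nearest the robot). At first x points roughly along the board's x and the wide face to the robot (x = -20) bears a yellow tape cross. Pushed in its upper third it tips, not slides; past 15 degrees it falls by itself
- walnut_mid (a point): centre of the walnut blank's volume (75 above its origin along its z) (sizes in mm)
- walnut_end (a point): centre of the walnut blank's top end at the start (150 from its origin along its z), the end that is to meet the stop (sizes in mm)
- beech: the pale beech blank, loose, same size as the walnut one, standing on its end on the board beside it, to the left or right, about 190 between centres; to be left standing. Origin: centre of its underside (sizes in mm)
- glue: white glue bottle with a yellow band and orange nozzle, 64 across, 185 tall, standing left of the board; origin: centre of its underside; to be left alone (sizes in mm)
- mallet: joiner's mallet lying right of the board, pale head 70 x 130 x 55, dark handle; origin: on the bench under the handle, 90 from the head's middle; to be left alone (sizes in mm)
- chisel: wood chisel lying right of the board, dark handle, steel blade, 260 long, 28 high; origin: on the bench under the joint of handle and blade; to be left alone (sizes in mm)
- tape: yellow roll of tape lying flat left of the board, 90 across, 25 high; origin: centre of its underside; to be left alone (sizes in mm)
- tin: open steel cup, 70 across, 90 tall, on the bench to the right, near the robot; origin: centre of its underside; to be left alone (sizes in mm)
- offcut: small wooden offcut 45 x 30 x 25 lying on the board near its edge nearest the robot, midway between the two blanks' lanes; origin: centre of its underside; to be left alone (sizes in mm)

How it is judged (in metres and radians):
On the way, in this order (a step that is already met when the one before it is completed fails the run):
1. the walnut blank lies flat on the board, tape-cross face up (angle between walnut's own x axis and vertical above 3.06 rad and height (world z) of walnut_mid below 0.04 m), for 0.1 s.
2. its end has been pushed flush against the stop (all of step 1 and x of walnut_end in the frame of board between 0.146 and 0.156 m and angle between the z axis of walnut and the x axis of board, either way round below 0.06 rad and y of walnut_end in the frame of board between -0.18 and 0.18 m), for 0.1 s.
At the end, for the whole second after the job is handed in: Walnut blank at rest, flat on the board (0.08 rad; centre under 40 mm above the bench), tape cross up, far end within 4 mm of the stop's face and square to it within 0.06 rad, that end's centre within 180 mm of the board's centre line; beech blank upright (all of step 2 and linear speed of walnut below 0.01 m/s and angle between beech's own z axis and vertical below 0.1 rad); the robot touches nothing.
It fails at once if the walnut blank is lifted off the board (height (world z) of walnut_mid above 0.1 m or (angle between walnut's own z axis and vertical above 1.45 rad and height (world z) of walnut_mid above 0.055 m)).
It fails at once if the beech blank is moved by more than 15 mm or tipped (distance of beech from where it was at the start of the episode above 0.015 m or angle between beech's own z axis and vertical above 0.2 rad).
It fails at once if a bystander is moved by more than 20 mm (distance of any of glue, mallet, chisel, tape, tin, offcut from where it was at the start of the episode above 0.02 m).
It also fails if it takes over 58 s, if anything falls off the work surface, if the arm or the gripper's body presses on something with over 40 N, if the wrist force passes 120 N, or if a joint passes its speed limit or range.

## Working session

There is one attempt and no reset: what is moved stays moved. The work goes in short steps, Python scripts to look and compute and a tool call to move; the robot and the scene stay as the last step left them, time stands still between calls to the robot, and variables do not carry over. Pictures are saved under pics/ and viewed, at most 10 in all, crops included, and the job is handed in when it is done.

Besides the shell and the picture viewer there is one more tool, called after ">>>" as name(argument=value, ...), one argument or row to a line, values as JSON. send_rows: Moves the arm, as the interface text tells. Its arguments: {"type":"object","properties":{"deltas":{"type":"array"}},"required":["deltas"]}

```bash
mkdir -p pics; cat > h.py <<'E'
import numpy as np,cv2
from station import arm,get_image
def pts(d):
    "world point per pixel from range"
    h,w=d["range_z"].shape
    K=np.array([[d["fx"],0,d["cx"]],[0,d["fy"],d["cy"]],[0,0,1.]])
    uv=np.stack(np.meshgrid(np.arange(w),np.arange(h)),-1).reshape(-1,1,2).astype(float)
    s=cv2.undistortPoints(uv,K,np.array([d["k1"],0,0,0.])).reshape(h,w,2)
    z=d["range_z"]; T=np.array(d["cam_to_world"])
    P=np.stack([s[...,0]*z,-s[...,1]*z,-z],-1)
    return P@T[:3,:3].T+T[:3,3]
def save(d,n): cv2.imwrite(f"pics/{n}.png",d["frame"][...,::-1])
E
python3 - <<'E'
from h import *
for n in("scene","top"):
    d=get_image(n); save(d,n+"0"); np.savez(n+"0.npz",P=pts(d),f=d["frame"],z=d["range_z"])
    print(n,np.round(d["cam_to_world"],2).tolist(),d["k1"])
s=arm.sense();print(s["t"],s["position"],s["tcp_rot"],s["width"])
E
```

```text
scene [[-0.31, -0.74, 0.6, 1.29], [0.95, -0.23, 0.21, 0.21], [-0.01, 0.64, 0.77, 1.08], [0.0, 0.0, 0.0, 1.0]] 0.04610089121976803
top [[-0.02, 0.98, -0.17, 0.28], [-1.0, -0.02, 0.01, -0.02], [0.0, 0.17, 0.99, 1.66], [0.0, 0.0, 0.0, 1.0]] -0.06505331437284144
0.1 [0.24436897 0.60175008 0.25551893] [-1.79912809e+02  5.76994592e-03  1.57902479e+02] 0.08543844008550255
```

View pics/scene0.png

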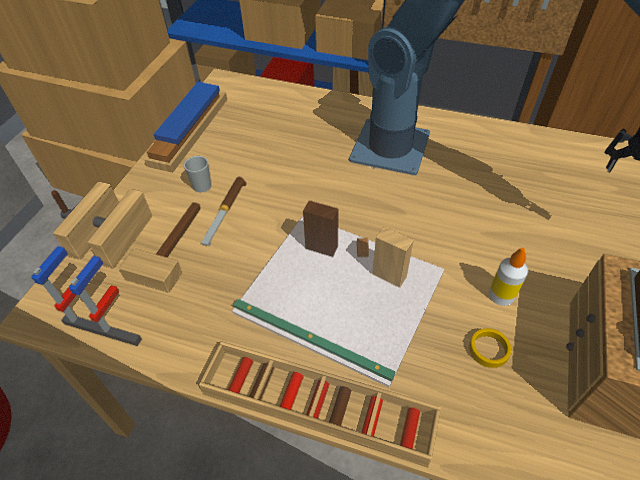

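View pics/top0.png

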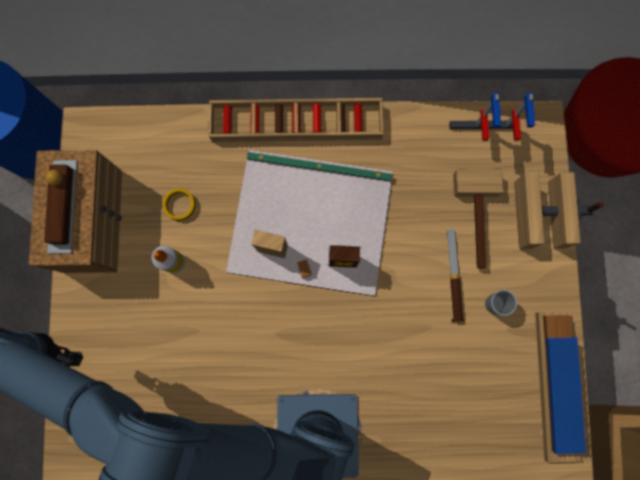

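The top view shows walnut at about (344,256), beech at (268,242), the offcut at (304,268), and the green stop running from (248,156) to (392,176). The scene view agrees, so I'll measure these now.

```bash
python3 - <<'E'
from h import *
d=np.load("top0.npz");P,f=d["P"],d["f"].astype(int)
hsv=cv2.cvtColor(d["f"],cv2.COLOR_RGB2HSV)
roi=np.zeros(P.shape[:2],bool);roi[140:300,220:400]=1
def rect(m,n,yx=None):
    p=P[m][:,:2].astype(np.float32);r=cv2.minAreaRect(p*1000);print(n,m.sum(),np.round(P[m].mean(0),4),"z",np.round(np.percentile(P[m][:,2],[5,50,95]),3),np.round(r[0],1),np.round(r[1],1),round(r[2],1))
    print(np.round(cv2.boxPoints(r)).tolist())
h,s,v=[hsv[...,i].astype(int) for i in range(3)]
g=roi&(h>55)&(h<95)&(s>100); rect(g,"stop")
w=roi&(s<60)&(v>110)&(abs(P[...,2]-.012)<.008); rect(w,"board")
up=roi&(P[...,2]>.145)&(P[...,2]<.18)
n,l=cv2.connectedComponents(up.astype(np.uint8))
for i in range(1,n):
    if (l==i).sum()>60: rect(l==i,"top%d"%i); print(f[l==i].mean(0))
m=roi&(P[...,2]>.03)&(P[...,2]<.045)&(np.hypot(P[...,0]-P[268,304,0],P[...,1]-P[268,304,1])<.03); rect(m,"off")
d=np.load("scene0.npz");P=d["P"]; roi=np.zeros(P.shape[:2],bool);roi[190:390,220:450]=1
up=roi&(P[...,2]>.157)&(P[...,2]<.168)
n,l=cv2.connectedComponents(up.astype(np.uint8))
for i in range(1,n):
    if (l==i).sum()>60: rect(l==i,"Stop%d"%i); print(d["f"][l==i].mean(0))
hsv=cv2.cvtColor(d["f"],cv2.COLOR_RGB2HSV);h,s,v=[hsv[...,i].astype(int) for i in range(3)]
rect(roi&(h>55)&(h<95)&(s>100)&(abs(P[...,2]-.026)<.004),"Sstop")
E
```

```text
stop 686 [ 0.7429 -0.0158  0.0293] z [0.018 0.025 0.031] [597.4 -76.3] [544.1 352.1] 22.7
[[279.0, -19.0], [415.0, -344.0], [916.0, -134.0], [780.0, 191.0]]
board 13590 [0.5923 0.0187 0.0109] z [0.005 0.011 0.017] [589.9  14.1] [421.9 363. ] 80.2
[[375.0, -163.0], [733.0, -225.0], [805.0, 191.0], [447.0, 253.0]]
top1 491 [0.5114 0.1194 0.1601] z [0.153 0.16  0.166] [512.3 120.3] [78.8 40.9] 75.5
[[483.0, 87.0], [522.0, 77.0], [542.0, 153.0], [502.0, 164.0]]
[156.48879837 124.00610998  83.64358452]
top2 507 [ 0.4754 -0.0747  0.1601] z [0.155 0.16  0.165] [476.4 -74.3] [79.6 41.4] 86.9
[[454.0, -113.0], [495.0, -115.0], [499.0, -36.0], [458.0, -33.0]]
[67.31360947 41.75936884 29.84615385]
off 167 [0.452  0.0325 0.036 ] z [0.031 0.036 0.042] [452.3  32.9] [45.5 29.6] 17.7
[[426.0, 40.0], [435.0, 12.0], [478.0, 26.0], [469.0, 54.0]]
Stop1 410 [ 0.4783 -0.0758  0.1612] z [0.158 0.161 0.164] [478.1 -76.7] [80.9 44.4] 86.9
[[454.0, -116.0], [498.0, -118.0], [503.0, -38.0], [458.0, -35.0]]
[89.93902439 61.04634146 41.07560976]
Stop2 476 [0.5145 0.1193 0.1612] z [0.158 0.161 0.164] [513.2 118.9] [79.6 43.8] 76.1
[[482.0, 86.0], [525.0, 75.0], [544.0, 152.0], [501.0, 163.0]]
[191.08193277 156.60294118 101.8697479 ]
Sstop 694 [0.7516 0.0172 0.0257] z [0.023 0.026 0.029] [746.7 -14.6] [418.3  20.3] 80.3
[[702.0, -219.0], [722.0, -222.0], [792.0, 190.0], [772.0, 193.0]]
```

>>> send_rows(
  deltas=[
    [1, -3.5, 0.5, 0, 0, 0.02, 0],
    [2, -7, 1, 0, 0, 0.04, 0],
    [3, -10.5, 1, 0, 0, 0.06, 0],
    [4, -14, 1, 0, 0, 0.08, 0],
    [5, -17.5, 1, 0, 0, 0.1, 0],
    [6, -21, 1, 0, 0, 0.12, 0],
    [7, -24.5, 1, 0, 0, 0.14, 0],
    [8, -28, 1, 0, 0, 0.16, 0],
    [9, -31.5, 1, 0, 0, 0.18, 0],
    [10, -35, 1, 0, 0, 0.2, 0],
    [11, -38.5, 1, 0, 0, 0.22, 0],
    [12, -42, 1, 0, 0, 0.24, 0],
    [13, -45.5, 1, 0, 0, 0.26, 0],
    [13.8, -49, 1, 0, 0, 0.28, 0],
    [14.5, -52.5, 1, 0, 0, 0.3, 0],
    [15, -56, 1, 0, 0, 0.31, 0],
    [15.5, -59.5, 1, 0, 0, 0.32, 0],
    [15.8, -63, 1, 0, 0, 0.33, 0],
    [16, -66, 1, 0, 0, 0.332, 0],
    [16.1, -67.3, 1, 0, 0, 0.332, 0],
  ],
)

```text
t: 2.1
position: [0.4052, -0.0736, 0.2662]
tcp_rot: [-180.0, -0.0, 176.7]
ft_force: [0.6, 0.5, 0.7]
width: 0.0428
finger_force: 0.0
```

>>> send_rows(
  deltas=[
    [0, 0, 0, 0, 0, 0, 0],
    [0, 0, -1, 0, 0, 0, 0],
    [0, 0, -3, 0, 0, 0, 0],
    [0, 0, -6, 0, 0, 0, 0],
    [0, 0, -9, 0, 0, 0, 0],
    [0, 0, -11, 0, 0, 0, 0],
    [0, 0, -11.2, 0, 0, 0, 0],
    [0, 0, -11.2, 0, 0, 0, 0],
    [0, 0, -11.2, 0, 0, 0, 0],
    [0, 0, -11.2, 0, 0, 0, 0],
  ],
)

```text
t: 3.1
position: [0.4064, -0.0706, 0.1552]
tcp_rot: [180.0, 0.1, 176.9]
ft_force: [-0.4, 0.1, 0.5]
width: 0.0425
finger_force: 0.0
```

```bash
python3 - <<'E'
from h import *
s=arm.sense();print({k:np.round(s[k],4).tolist() for k in("t","position","tcp_rot","width","ft_force")})
d=get_image("scene"); cv2.imwrite("pics/s1.png",cv2.resize(d["frame"][120:330,230:510,::-1],None,fx=2.5,fy=2.5))
E
```

```text
{'t': 3.1, 'position': [0.4064, -0.0706, 0.1552], 'tcp_rot': [179.9783, 0.1242, 176.9409], 'width': 0.0425, 'ft_force': [-0.3914, 0.0904, 0.5078]}
```

View pics/s1.png

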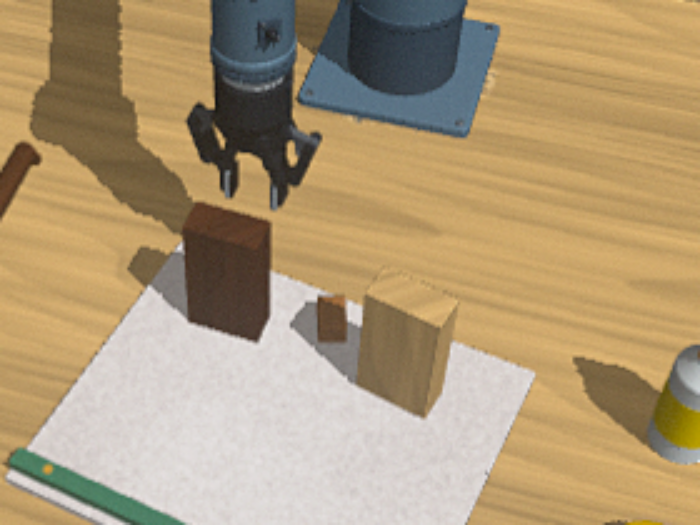

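The half-open fingers at crop (230,185) and (278,195) are centred behind walnut at (228,220), so I'm tipping it.

>>> send_rows(
  deltas=[
    [1, -0.05, 0, 0, 0, 0, 0],
    [2, -0.1, 0, 0, 0, 0, 0],
    [2.8, -0.15, 0, 0, 0, 0, 0],
    [3.3, -0.18, 0, 0, 0, 0, 0],
    [3.8, -0.2, 0, 0, 0, 0, 0],
    [4.3, -0.23, 0, 0, 0, 0, 0],
    [4.8, -0.26, 0, 0, 0, 0, 0],
    [5.3, -0.28, 0, 0, 0, 0, 0],
    [5.8, -0.3, 0, 0, 0, 0, 0],
    [6.3, -0.33, 0, 0, 0, 0, 0],
    [6.8, -0.36, 0, 0, 0, 0, 0],
    [7.3, -0.4, 0, 0, 0, 0, 0],
    [7.8, -0.42, 0, 0, 0, 0, 0],
    [8.3, -0.45, 0, 0, 0, 0, 0],
    [8.6, -0.46, 0, 0, 0, 0, 0],
    [8.6, -0.46, 0, 0, 0, 0, 0],
    [8.6, -0.46, 0, 0, 0, 0, 0],
    [8.6, -0.46, 0, 0, 0, 0, 0],
    [8.6, -0.46, 0, 0, 0, 0, 0],
    [8.6, -0.46, 0, 0, 0, 0, 0],
  ],
)

```text
t: 5.15
position: [0.4915, -0.0754, 0.1543]
tcp_rot: [180.0, -0.0, 176.9]
ft_force: [-0.5, -0.2, 0.3]
width: 0.0425
finger_force: 0.0
```

```bash
cat > w.py <<'E'
from h import *
ux=np.array([.9854,-.1702]);uy=np.array([.1702,.9854]);c=np.array([.590,.014])
for n in("scene","top"):
    d=get_image(n);P=pts(d);f=d["frame"]
    b=np.stack([(P[...,:2]-c)@ux,(P[...,:2]-c)@uy],-1)
    m=(abs(P[...,2]-.052)<.012)&(b[...,0]>-.17)&(b[...,0]<.16)&(b[...,1]>-.2)&(b[...,1]<0)&(f.max(-1)<(150 if n=="scene" else 130))
    if m.sum()<50: print(n,"none",m.sum());continue
    k,l,st,_=cv2.connectedComponentsWithStats(m.astype(np.uint8));m=l==1+st[1:,4].argmax()
    # fill tape: keep hull
    r=cv2.minAreaRect((b[m]*1000).astype(np.float32));print(n,m.sum(),np.round(P[m][:,2].mean(),4),"board-frame rect mm",np.round(r[0],1),np.round(r[1],1),round(r[2],1));print(np.round(cv2.boxPoints(r)).tolist())
    last=d
s=arm.sense();print({k:np.round(s[k],4).tolist() for k in("t","position","tcp_rot","ft_force")})
E
python3 - <<'E'
import w
from h import *
d=get_image("scene"); cv2.imwrite("pics/s2.png",cv2.resize(d["frame"][120:330,230:510,::-1],None,fx=2.5,fy=2.5))
E
```

```text
scene 1390 0.0508 board-frame rect mm [  4.2 -97.6] [154.5  82.5] 7.0
[[-77.0, -66.0], [-67.0, -148.0], [86.0, -129.0], [76.0, -47.0]]
top 195 0.0508 board-frame rect mm [ 65.1 -90.2] [27.2 78.2] 1.8
[[50.0, -52.0], [53.0, -130.0], [80.0, -129.0], [77.0, -51.0]]
{'t': 5.25, 'position': [0.4915, -0.0754, 0.1543], 'tcp_rot': [179.9973, -0.0004, 176.9187], 'ft_force': [0.9677, -0.0311, -0.1936]}
```

View pics/s2.png

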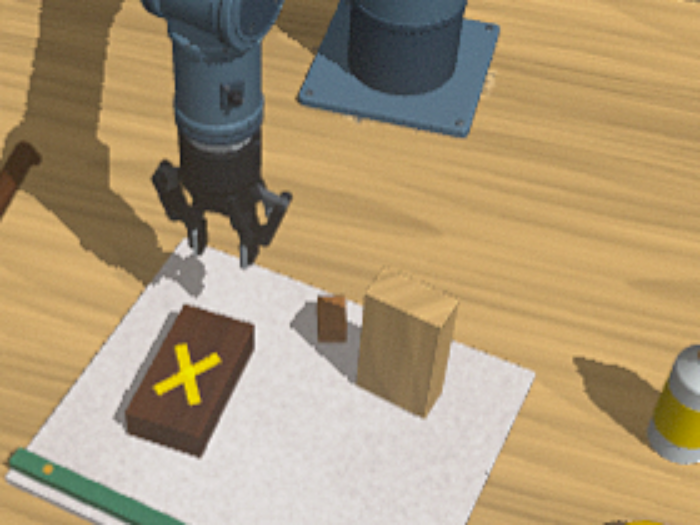

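Walnut lies flat with the cross up, at crop (190,375). Its yaw is about +7° relative to the board. Next I back off, square the tool to the board, and lower it behind the blank.

>>> send_rows(
  deltas=[
    [-1.5, 0.2, 0, 0, 0, -0.04, 0],
    [-3, 0.5, 0, 0, 0, -0.08, 0],
    [-4.2, 0.7, -1, 0, 0, -0.117, 0],
    [-4.2, 0.7, -3, 0, 0, -0.117, 0],
    [-4.2, 0.7, -5.5, 0, 0, -0.117, 0],
    [-4.2, 0.7, -8, 0, 0, -0.117, 0],
    [-4.2, 0.7, -10, 0, 0, -0.117, 0],
    [-4.2, 0.7, -10.6, 0, 0, -0.117, 0],
    [-4.2, 0.7, -10.6, 0, 0, -0.117, 0],
    [-4.2, 0.7, -10.6, 0, 0, -0.117, 0],
    [-4.2, 0.7, -10.6, 0, 0, -0.117, 0],
  ],
)

```text
t: 6.4
position: [0.4504, -0.0684, 0.0492]
tcp_rot: [180.0, 0.1, 170.2]
ft_force: [0.4, -0.1, -0.3]
width: 0.0427
finger_force: 0.0
```

>>> send_rows(
  deltas=[
    [0.99, -0.17, 0, 0, 0, 0, 0],
    [1.97, -0.34, 0, 0, 0, 0, 0],
    [2.5, -0.43, 0, 0, 0, 0, 0],
    [3.0, -0.52, 0, 0, 0, 0, 0],
    [3.5, -0.6, 0, 0, 0, 0, 0],
    [4.0, -0.69, 0, 0, 0, 0, 0],
    [4.5, -0.78, 0, 0, 0, 0, 0],
    [5.0, -0.86, 0, 0, 0, 0, 0],
    [5.5, -0.95, 0, 0, 0, 0, 0],
    [6.0, -1.04, 0, 0, 0, 0, 0],
    [6.5, -1.12, 0, 0, 0, 0, 0],
    [7.0, -1.21, 0, 0, 0, 0, 0],
    [7.5, -1.3, 0, 0, 0, 0, 0],
    [7.9, -1.36, 0, 0, 0, 0, 0],
    [7.9, -1.36, 0, 0, 0, 0, 0],
    [7.9, -1.36, 0, 0, 0, 0, 0],
  ],
)

```text
t: 8.0
position: [0.5292, -0.0822, 0.0485]
tcp_rot: [-180.0, 0.1, 170.2]
ft_force: [-0.6, 0.6, -0.5]
width: 0.0424
finger_force: 0.0
```

```bash
python3 w.py
```

```text
scene 1526 0.0509 board-frame rect mm [  34.  -106.2] [ 82.6 173.1] 89.8
[[-53.0, -147.0], [120.0, -148.0], [121.0, -65.0], [-52.0, -65.0]]
top 379 0.0506 board-frame rect mm [  94.1 -105.3] [78.7 51.2] 86.2
[[66.0, -143.0], [117.0, -146.0], [122.0, -68.0], [71.0, -64.0]]
{'t': 8.1, 'position': [0.5288, -0.0821, 0.0485], 'tcp_rot': [-179.9963, 0.0439, 170.2103], 'ft_force': [-0.2553, 0.193, -0.5086]}
```

It's squared, and the far end is about 30 mm from the stop. I'll push slowly the rest of the way and watch the force.

>>> send_rows(
  deltas=[
    [0.4, -0.07, 0, 0, 0, 0, 0],
    [0.8, -0.14, 0, 0, 0, 0, 0],
    [1.2, -0.21, 0, 0, 0, 0, 0],
    [1.6, -0.28, 0, 0, 0, 0, 0],
    [2.0, -0.34, 0, 0, 0, 0, 0],
    [2.3, -0.4, 0, 0, 0, 0, 0],
    [2.5, -0.43, 0, 0, 0, 0, 0],
    [2.7, -0.46, 0, 0, 0, 0, 0],
    [2.8, -0.48, 0, 0, 0, 0, 0],
    [2.8, -0.48, 0, 0, 0, 0, 0],
  ],
)

```text
t: 9.1
position: [0.5571, -0.0869, 0.0483]
tcp_rot: [-180.0, 0.1, 170.2]
ft_force: [-0.5, -0.4, -0.4]
width: 0.0425
finger_force: 0.4
```

>>> send_rows(
  deltas=[
    [0.06, -0.01, 0, 0, 0, 0, 0],
    [0.12, -0.02, 0, 0, 0, 0, 0],
    [0.18, -0.03, 0, 0, 0, 0, 0],
    [0.2, -0.03, 0, 0, 0, 0, 0],
  ],
)

```text
t: 9.5
position: [0.5581, -0.087, 0.0483]
tcp_rot: [180.0, -0.0, 170.2]
ft_force: [-3.3, 0.7, 2.0]
width: 0.0428
finger_force: 1.8
```

```bash
python3 w.py
```

```text
scene 1589 0.0509 board-frame rect mm [  61.5 -104.7] [ 82.4 175.4] 89.2
[[-27.0, -145.0], [149.0, -147.0], [150.0, -65.0], [-26.0, -62.0]]
top 335 0.0503 board-frame rect mm [ 126.8 -103.7] [79.7 43.1] 88.8
[[104.0, -143.0], [147.0, -144.0], [149.0, -64.0], [106.0, -63.0]]
{'t': 9.6, 'position': [0.5585, -0.0871, 0.0483], 'tcp_rot': [-179.997, 0.0011, 170.2101], 'ft_force': [-3.992, 0.6769, 1.3604]}
```

>>> send_rows(
  deltas=[
    [0.05, -0.01, 0, 0, 0, 0, 0],
    [0.1, -0.02, 0, 0, 0, 0, 0],
    [0.15, -0.03, 0, 0, 0, 0, 0],
    [0.15, -0.03, 0, 0, 0, 0, 0],
  ],
)

```text
t: 10.0
position: [0.5603, -0.0874, 0.0483]
tcp_rot: [-180.0, 0.0, 170.2]
ft_force: [-2.7, 0.6, 2.4]
width: 0.0426
finger_force: 1.6
```

>>> send_rows(
  deltas=[
    [0.05, -0.01, 0, 0, 0, 0, 0],
    [0.1, -0.02, 0, 0, 0, 0, 0],
    [0.1, -0.02, 0, 0, 0, 0, 0],
  ],
)

```text
t: 10.3
position: [0.5603, -0.0874, 0.0482]
tcp_rot: [180.0, -0.1, 170.2]
ft_force: [-5.8, 1.0, 4.4]
width: 0.0427
finger_force: 3.1
```

>>> send_rows(
  deltas=[
    [0.05, -0.01, 0, 0, 0, 0, 0],
    [0.1, -0.02, 0, 0, 0, 0, 0],
    [0.1, -0.02, 0, 0, 0, 0, 0],
  ],
)

```text
t: 10.6
position: [0.5604, -0.0874, 0.0481]
tcp_rot: [180.0, -0.2, 170.2]
ft_force: [-9.8, 1.5, 6.4]
width: 0.0425
finger_force: 4.4
```

The TCP has stalled at 0.560 while the force rises, so the blank is against the stop. I'm backing straight off and raising the tool.

>>> send_rows(
  deltas=[
    [-0.5, 0.09, 0, 0, 0, 0, 0],
    [-1.5, 0.26, 0, 0, 0, 0, 0],
    [-3, 0.52, 0, 0, 0, 0, 0],
    [-4.5, 0.78, 0, 0, 0, 0, 0],
    [-6, 1.04, 1, 0, 0, 0, 0],
    [-7.5, 1.3, 4, 0, 0, 0, 0],
    [-9, 1.5, 8, 0, 0, 0, 0],
    [-10, 1.7, 12, 0, 0, 0, 0],
    [-11, 1.9, 16, 0, 0, 0, 0],
    [-12, 2, 18, 0, 0, 0, 0],
    [-12, 2, 18, 0, 0, 0, 0],
    [-12, 2, 18, 0, 0, 0, 0],
    [-12, 2, 18, 0, 0, 0, 0],
  ],
)

```text
t: 11.9
position: [0.4419, -0.0676, 0.2273]
tcp_rot: [-180.0, -0.0, 170.2]
ft_force: [-0.0, 0.6, -0.4]
width: 0.0427
finger_force: 0.0
```

```bash
python3 - <<'E'
import w
from h import *
d=get_image("scene"); cv2.imwrite("pics/s3.png",cv2.resize(d["frame"][150:390,220:500,::-1],None,fx=2.5,fy=2.5))
E
```

```text
scene 1525 0.0508 board-frame rect mm [  73.9 -105.6] [ 82.  156.5] 89.9
[[-4.0, -147.0], [152.0, -147.0], [152.0, -65.0], [-4.0, -65.0]]
top 1156 0.0507 board-frame rect mm [  77.  -103.8] [ 80.  146.3] 89.8
[[4.0, -144.0], [150.0, -144.0], [150.0, -64.0], [4.0, -64.0]]
{'t': 12.0, 'position': [0.4418, -0.0678, 0.2272], 'tcp_rot': [-179.9543, -0.0971, 170.2197], 'ft_force': [0.1163, -0.4229, -0.1383]}
```

View pics/s3.png

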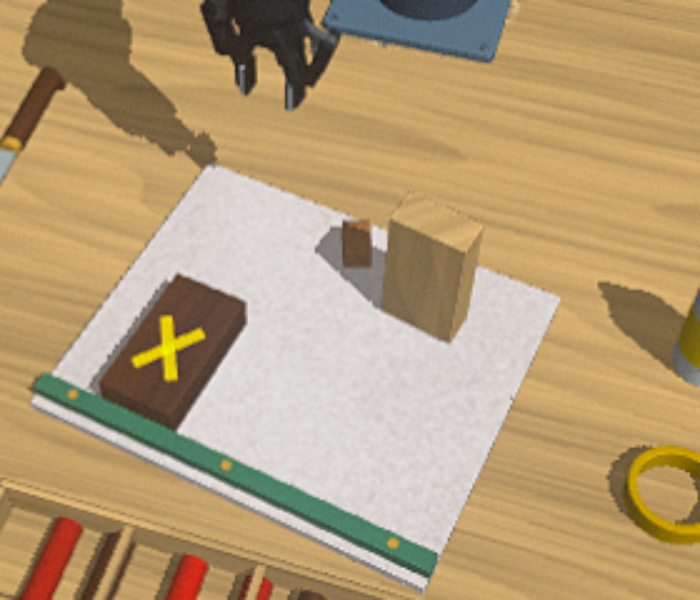

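Walnut lies flush and square against the stop, with its end at crop (137,410) and the cross up. Beech at (435,270) is still standing and the robot is clear of everything.

```bash
python3 -c "
from station import arm
print(arm.close_job())"
```

```text
the job is handed in; nothing more can be done
None
```

The job is handed in (no verdict was returned): by the last camera check the walnut blank lies flat with its tape cross up, flush and square against the stop; beech stands, the offcut is in place, the gripper touches nothing, and the other bystanders were not re-measured.

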